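# Load vent caps into a spring magazine

### The job

Load the two goggle vent caps into the spring magazine at the end of the loading deck: first the blue cap, then the orange cap on top of it. Press each cap flat down against the spring follower until both yellow side catches have snapped in over it and hold it level by themselves. Press with care: never ram the stack hard against the bottom of the magazine, and leave the red bowl, the goggle shell and the screwdriver where they are.

Things in the scene. Friction and masses are not known exactly. Their poses are not given: they have to be found in the camera images.
- mouth (a point): Centre of the magazine's mouth, level with the deck's top face (90 mm above the table). Station axes: z up, x from the deck into the magazine (away from the robot), y left. The magazine is a square upright well, 62 mm wide (x, y -31 to +31). Its grey walls at +y, -y and +x, 14 mm thick, rise 12 mm above the deck; at -x the deck runs level up to the mouth, so a cap can be slid in to the +x wall.
- deck_mid (a point): Centre of the white loading deck's top face, same axes as mouth, 111 mm before the mouth's centre. Deck: 159 mm along x, 270 mm along y, free edges. The station is fixed on the table at a new place and yaw each time.
- guide_left (a point): Outer end of the left aluminium guide fence, on the deck: the fence (12 mm high, 6 mm thick) runs straight from here (x -66, y +86 mm from the mouth's centre) to the mouth's front corner (x -31, y +34).
- guide_right (a point): Outer end of the right guide fence, the mirror image; the two form a funnel into the mouth.
- blue_cap_mid (a point): Centre (half-way up) of the blue vent cap: a plain flat plastic disc, 60 mm across, 10 mm thick, about 30 g; z is its axis. It starts lying loose on the deck, on its left or right half.
- orange_cap_mid (a point): Centre (half-way up) of the orange vent cap: the same disc in orange, 60 mm across, 10 mm thick; it starts on the other half of the deck. Slid in over the caught blue cap, it drops a few mm into the mouth onto the catches and that cap.
- follower (a joint): Spring follower plate (aluminium, 58 x 50 mm) in the well. 0 m = up, top face 1 mm below the deck; grows as it is pressed down; solid bottom stop at 0.0345. Spring: about 2 N at 0 plus 150 N per metre. With one cap held by the catches it reads about 0.019, with two 0.029; it must go about 3 mm deeper for them to snap in. Less after letting go: not caught.
- catch_left (a joint): Yellow sprung catch at the well's +y wall, a flap 36 mm long hinged along x, 1 mm below the deck. 0 rad = shut: it slopes 5 mm in from the wall to a flat nose, underside 10 mm below the deck (52 mm free between noses). A cap pressed down swings it into the wall (0.45 rad); it shuts over the cap once the cap's top is some 12.5 mm below the deck.
- catch_right (a joint): The same catch at the -y wall. A shut catch cannot be pushed open from below; a caught cap has its top 10 mm below the deck. Pressing the first cap in takes up to about 10 N, the second up to about 16 N until the catches give, then less; pressing off centre tips it and only one catch may snap.
- blue_cap: The blue cap itself; origin at the centre of its underside.
- orange_cap: The orange cap itself; origin at the centre of its underside.
- red_bowl: Bystander: red plastic bowl, 170 mm across, 65 mm high, standing left of the station; origin under its centre.
- goggle_shell: Bystander: clear goggle shell with two eye frames, about 70 x 160 x 30 mm, lying right of the station; origin under its centre.
- screwdriver: Bystander: small screwdriver lying right of the goggle shell, origin under its middle.
Things that resemble listed ones, but are neither listed nor needed, are in the scene too. There is more than one size of the orange_cap; the job needs the largest. Of the things that look like the blue_cap, the smaller one is meant.

How it is judged:
On the way:
1. the blue cap is caught first: level under both shut catches, not touched by the fingers (z of blue_cap_mid in the frame of mouth between -0.018 and -0.0125 m and horizontal distance between blue_cap_mid and mouth below 0.005 m and angle between the z axis of blue_cap_mid and the z axis of mouth, either way round below 0.1 rad and linear speed of blue_cap below 0.02 m/s and value of joint each of catch_left, catch_right below 0.2 rad and contact force between the fingers and blue_cap below 0.3 N), for 0.2 s.
At the end, for the whole second after the job is handed in: The blue cap lies in the magazine with the orange cap on top, both level (within 0.1 rad), at rest and centred (within 5 mm); the orange cap's top is 10 mm (within 3 mm) below the deck and the blue cap's another 10 mm lower; both catches are shut (below 0.2 rad) over the orange cap (z of blue_cap_mid in the frame of mouth between -0.028 and -0.0225 m and horizontal distance between each of blue_cap_mid, orange_cap_mid and mouth below 0.005 m and angle between the z axis of each of blue_cap_mid, orange_cap_mid and the z axis of mouth, either way round below 0.1 rad and linear speed of each of blue_cap, orange_cap below 0.02 m/s and z of orange_cap_mid in the frame of mouth between -0.018 and -0.0125 m and value of joint each of catch_left, catch_right below 0.2 rad); the robot touches nothing.
It fails at once if the stack rammed onto the magazine's bottom: more than 55 N between a cap and the follower (contact force between any of blue_cap, orange_cap and follower above 55 N).
It fails at once if red_bowl moved by more than 30 mm (distance of red_bowl from where it was at the start of the episode above 0.03 m).
It fails at once if goggle_shell moved by more than 30 mm (distance of goggle_shell from where it was at the start of the episode above 0.03 m).
It fails at once if screwdriver moved by more than 30 mm (distance of screwdriver from where it was at the start of the episode above 0.03 m).
It also fails if it takes over 69 s, if anything falls off the work surface, if the arm or the gripper's body presses on something with over 40 N, if the wrist force passes 120 N, or if a joint passes its speed limit or range.

### The arm

A 6-joint arm with a two-finger parallel gripper is mounted at the origin on the work surface. World frame = base frame: x ahead of the robot, y to its left, z up, the work surface at z = 0. Lengths are in m, angles in rad, forces in N, time in s.
With the tool pointing down it reaches from about 0.3 to 0.875 m from the base axis. Payload 6.4 kg.
Tool frame: the origin (TCP) lies between the finger pads; the fingertips stand 14 mm ahead of it and the grasp point (between the pads) lies 5 mm behind it (arm.tip_reach is the distance from the TCP to the fingertips, in m); z points along the fingers, y is the line along which they close (so a half turn about z gives the same grasp; the last joint's range is limited). The gripper opens to 88 mm and grips with 3 to 60 N. Pads are 18 mm wide; open, the fingers measure 123 mm over their backs; the gripper's body (75 mm by 187 mm) begins 45 mm behind the grasp point.
Start: joints at [1.133, 0.181, 1.607, -0, 1.354, -0.206], TCP at [0.132, 0.56, 0.253] pointing down, gripper open.
Joint ranges: [-2.99, 2.99], [-0.89, 2.07], [0.3, 2.58], [-1.14, 4.28], [0, 2.63], [-3.12, 3.12]. Speed limits (rad/s): [2.57, 2.57, 3.01, 3.14, 3.14, 3.14].

### API

Orientations are given as [roll, pitch, yaw] about the fixed x, y, z axes, in that order (R = Rz(yaw) Ry(pitch) Rx(roll)).
In Python, from rig import arm, cams gives the robot as it stands.
- The arm moves only by the tool jog_arm, never from a script. Its argument "rows" is one flat list of numbers, 5 for each row, row after row: the finger opening in mm, from 0 to 88.1, then the shift along the tool's x, y, z in mm, then the turn about the tool's z in degrees. A call has 1 to 5 rows; each row is the pose to reach, as a shift and turn from the pose commanded when the call began, along the tool's axes at that moment; what a row does not reach only later rows make up. A row lasts 1/12 s, in which the tool goes at most 41.7 mm and 7.16 degrees, less where a joint would pass 70% of its speed; a pose out of reach is approached as far as the arm can. A call with a gripper value outside its range is refused whole. The fingers move at their own pace and stop on an object; the grip force is fixed at half the most. Time passes only in rows, so rows that repeat a pose let the fingers close. It gives the time, the measured TCP pose, the force, the opening and the grip force at its end, in the units of the state.
- arm.sense(): the state, without advancing time (a new reading comes with each control period).
- cams.read_camera(name): name is "scene" or "top"; returns a dict with "color" (480x640x3 uint8, red, green, blue), "vertical_fov" (degrees; the focal length in pixels is half the picture's height over the tangent of half this angle, whatever the lens; pixels are square), "cx", "cy" (the principal point, pixels), "rvec" (rotation vector, rad) and "tvec" (3), from world to camera coordinates, as OpenCV has them. Camera axes: x right, y down, z forward; pixel columns grow to the right and rows downward; lengths in m; the calibration is good to about 2 mm. A picture is of the moment at which its call begins. There is no depth.
- arm.sign_off(): hands the job in; it is judged then, once.
The state is a dict: "time_s": time; "joint_positions": joint angles; "joint_velocities": joint speeds; "joint_torque": joint torques, N m; "tcp_pos": TCP position; "tool_rot": TCP orientation; "wrist_force": force on the tool from outside, world axes, zero at the start; "wrist_torque": the same for the moment, N m; "width": finger opening in m; "finger_force": force on a finger pad.
Only numpy, scipy, OpenCV 4.12 (cv2) and the standard library are available. Lean on these libraries where they do the work, as an engineer would, in place of code of your own. Each camera call takes 0.05 s, during which the arm holds its last target. There are 200 camera calls.

## Working session

There is one attempt and no reset: what is moved stays moved. The work goes in short steps, Python scripts to look and compute and a tool call to move; the robot and the scene stay as the last step left them, time stands still between calls to the robot, and variables do not carry over. Pictures are saved under pics/ and viewed, at most 10 in all, crops included, and the job is handed in when it is done.

Besides the shell and the picture viewer there is one more tool, called after ">>>" by a JSON object that holds its "fn" and its "kwargs", one argument or row to a line. jog_arm: Moves the arm, as the interface text tells. Its arguments: {"type":"object","properties":{"rows":{"type":"array","items":{"type":"number"}}},"required":["rows"]}

```bash
mkdir -p pics; ls
python3 - <<'E'
from rig import arm,cams
import cv2,pickle
for n in("scene","top"):
    d=cams.read_camera(n); cv2.imwrite(f"pics/{n}0.png",d["color"][:,:,::-1]); pickle.dump(d,open(f"{n}0.pkl","wb"))
    print(n,d["vertical_fov"],d["cx"],d["cy"],d["rvec"],d["tvec"])
print(arm.sense())
E
```

```text
pics
scene 50.492066893492954 312.0349099557525 241.42326623957598 [ 1.0362341   2.26323616 -1.14274609] [ 0.34788666 -0.12905151  1.49869207]
top 43.43778253707131 316.3548539492624 228.42523089718594 [ 2.14845802 -2.09299119  0.14967173] [-0.00709636  0.52175405  1.17934637]
{'time_s': 0.1, 'joint_positions': array([ 1.13268881e+00,  1.81457628e-01,  1.60787759e+00,  1.38515300e-05,
        1.35381578e+00, -2.06300808e-01]), 'joint_velocities': array([-0.00104908, -0.0012079 , -0.0014899 ,  0.00060448,  0.00079271,
       -0.00088379]), 'joint_torque': array([ 1.22962181e-03, -4.34816837e+01, -3.42696762e+01,  7.05494243e-02,
        3.40535317e-02, -6.40824601e-05]), 'tcp_pos': array([0.13188203, 0.55920745, 0.25192005]), 'tool_rot': array([-3.14007013e+00, -3.32445959e-04,  2.90978270e+00]), 'wrist_force': array([-0.39069552, -0.46112745, -0.64608974]), 'wrist_torque': array([ 0.03582727, -0.01954928,  0.03454512]), 'finger_force': 0.0, 'width': 0.0883344897666433}
```

View pics/top0.png

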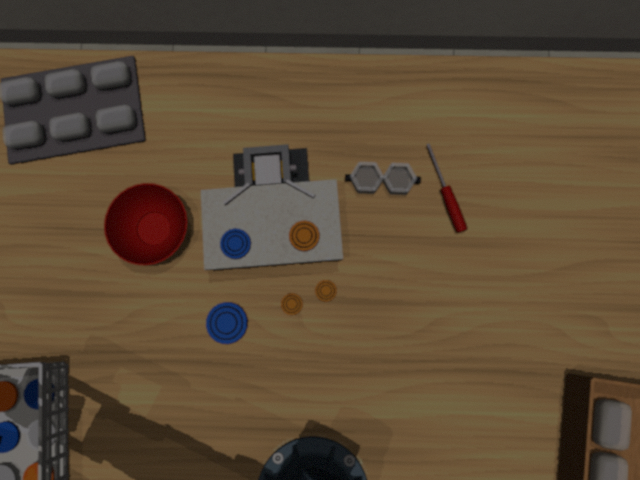

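View pics/scene0.png

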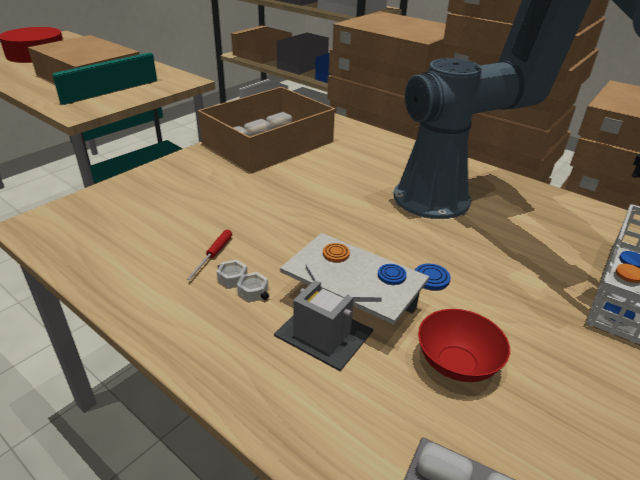

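```bash
cat > h.py <<'E'
import numpy as np,cv2
def cam(d):
    f=240/np.tan(np.radians(d["vertical_fov"])/2)
    return np.array([[f,0,d["cx"]],[0,f,d["cy"]],[0,0,1]]),cv2.Rodrigues(np.array(d["rvec"]))[0],np.array(d["tvec"]).ravel()
def ray(d,px,z):
    K,R,t=cam(d); px=np.atleast_2d(np.array(px,float)); c=-R.T@t
    v=(R.T@np.linalg.inv(K)@np.c_[px,np.ones(len(px))].T).T
    return (c+v*((z-c[2])/v[:,2])[:,None])[:,:2]
def proj(d,P):
    K,R,t=cam(d); return cv2.projectPoints(np.atleast_2d(np.array(P,float)),cv2.Rodrigues(R)[0],t,K,None)[0][:,0]
def blobs(d,col,mina=60):
    h=cv2.cvtColor(d["color"],cv2.COLOR_RGB2HSV)
    lo,hi={"blue":((105,150,60),(125,255,255)),"orange":((8,190,110),(20,255,255)),"white":((0,0,125),(180,40,255))}[col]
    m=cv2.inRange(h,lo,hi); m=cv2.morphologyEx(m,cv2.MORPH_CLOSE,np.ones((3,3)))
    return [c for c in cv2.findContours(m,cv2.RETR_EXTERNAL,cv2.CHAIN_APPROX_NONE)[0] if cv2.contourArea(c)>mina]
E
python3 - <<'E'
from h import *
import pickle
for n in("top","scene"):
    d=pickle.load(open(n+"0.pkl","rb"))
    for col in("blue","orange"):
        for c in blobs(d,col):
            px=c[:,0]; 
            for z in((.1,.01)):
                w=ray(d,px,z)*1000
                (cx,cy),r=cv2.minEnclosingCircle(w.astype(np.float32)); e=cv2.fitEllipse(w.astype(np.float32))
                print(n,col,px.mean(0).round(),z,"C",round(cx,1),round(cy,1),"r",round(r,1),"ell",np.round(e[0],1),np.round(e[1],1))
    for c in blobs(d,"white",800):
        w=ray(d,c[:,0],.09)*1000
        print(n,"white",c[:,0].mean(0).round(),cv2.contourArea(c),cv2.minAreaRect(w.astype(np.float32)))
d=pickle.load(open("top0.pkl","rb"))
cv2.imwrite("pics/crop1.png",cv2.resize(d["color"][140:350,190:350,::-1],None,fx=2.85*1.0,fy=2.85,interpolation=cv2.INTER_CUBIC))
E
```

```text
top blue [  7. 436.] 0.1 C 107.8 571.3 r 26.5 ell [108.7 565.5] [33.8 56.3]
top blue [  7. 436.] 0.01 C 91.4 618.3 r 28.6 ell [ 92.3 612.1] [36.4 60.7]
top blue [227. 323.] 0.1 C 327.6 170.0 r 37.7 ell [327.7 170. ] [73.1 74.2]
top blue [227. 323.] 0.01 C 328.4 185.6 r 40.7 ell [328.5 185.6] [78.9 80. ]
top blue [235. 243.] 0.1 C 479.4 161.3 r 28.1 ell [479.5 161.2] [54.3 55. ]
top blue [235. 243.] 0.01 C 492.1 176.2 r 30.3 ell [492.2 176.2] [58.5 59.3]
top orange [ 31. 473.] 0.1 C 46.4 515.8 r 15.9 ell [ 45.2 514.7] [22.  28.6]
top orange [ 31. 473.] 0.01 C 25.2 558.5 r 17.2 ell [ 23.9 557.3] [23.7 30.8]
top orange [304. 235.] 0.1 C 498.4 29.3 r 10.7 ell [498.5  29.2] [18.6 19.4]
top orange [304. 235.] 0.01 C 512.6 33.9 r 11.6 ell [512.7  33.8] [20.1 21. ]
scene blue [612. 307.] 0.1 C 286.6 542.2 r 15.8 ell [287.2 542.8] [21.9 31.1]
scene blue [612. 307.] 0.01 C 160.5 540.5 r 17.9 ell [161.1 541.2] [24.8 35.3]
scene blue [433. 276.] 0.1 C 435.5 232.2 r 41.7 ell [432.3 235.1] [63.2 83.2]
scene blue [433. 276.] 0.01 C 329.4 188.7 r 47.4 ell [325.8 191.9] [71.7 94.5]
scene blue [392. 2
[... 844 characters left out ...]
095703, 69.75952911376953), 89.61361694335938)
scene white [ 31. 384.] 11930.0 ((1074.1214599609375, -223.73175048828125), (646.8450927734375, 112.87434387207031), 73.128662109375)
scene white [353. 282.] 6886.5 ((552.8013305664062, 100.54148864746094), (222.21524047851562, 270.5269470214844), 6.140832424163818)
scene white [ 38. 187.] 3010.0 ((774.0166625976562, -735.7385864257812), (298.8623046875, 195.83668518066406), 66.7151870727539)
scene white [121. 146.] 1025.0 ((491.54931640625, -781.3226318359375), (109.97311401367188, 272.5538635253906), 89.82825469970703)
scene white [181. 130.] 910.5 ((313.6361389160156, -754.98046875), (280.0220642089844, 116.3799057006836), 53.536590576171875)
```

View pics/crop1.png

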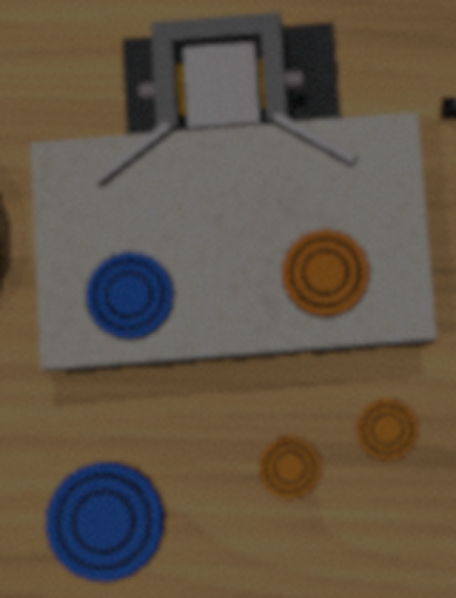

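Blue: (236,243) on the deck, ~58 mm, versus (227,323) on the table, ~80 mm: the smaller, on-deck one is meant. Orange: (304,236) on the deck versus two small ones at (292,303) and (326,290): the largest, on-deck one is meant. The crop confirms both.

Run:
```python
from h import *
import pickle
d=pickle.load(open("top0.pkl","rb")); h=cv2.cvtColor(d["color"],cv2.COLOR_RGB2HSV)
for p in [(270,215),(215,210),(267,168),(250,170),(270,151),(280,330),(304,236),(325,230)]: print(p,h[p[1],p[0]],end=' ')
m=((h[:,:,1]<60)&(h[:,:,2]>95)).astype(np.uint8)
m=cv2.morphologyEx(m,cv2.MORPH_OPEN,np.ones((5,5)))
m[:183,240:300]=0
c=max([c for c in cv2.findContours(m,cv2.RETR_EXTERNAL,cv2.CHAIN_APPROX_NONE)[0] if 200<c[:,0,0].mean()<340 and 150<c[:,0,1].mean()<280],key=cv2.contourArea)
w=ray(d,c[:,0],.09)*1000
r=cv2.minAreaRect(w.astype(np.float32)); print("deck",r)
# edges fits: back (near robot) edge and sides
B=cv2.boxPoints(r); print(B.round(1), proj(d,np.c_[B/1000,np.full(4,.09)]).round(1))
# orange
mo=cv2.inRange(h,(5,130,80),(22,255,255))[215:258,285:325]
cs=max(cv2.findContours(mo,cv2.RETR_EXTERNAL,cv2.CHAIN_APPROX_NONE)[0],key=cv2.contourArea)[:,0]+[285,215]
e=cv2.fitEllipse((ray(d,cs,.1)*1000).astype(np.float32)); print("orange",e)
# wall tops + floor plate
g=d["color"][140:200,228:316].mean(2).astype(int)
for x in (0,):
  print("row168",g[28].tolist()); print("col267",g[:,39].tolist()); print("row152",g[12].tolist())
```

```text
(270, 215) [ 21  16 111] (215, 210) [ 23  21 111] (267, 168) [150   5 111] (250, 170) [ 0  4 63] (270, 151) [150   8  62] (280, 330) [ 20 111 110] (304, 236) [ 15 209 110] (325, 230) [ 19  18 111] deck ((521.77392578125, 95.13343048095703), (157.99290466308594, 270.0772399902344), 5.9779157638549805)
[[429.1 221.2]
 [457.3 -47.4]
 [614.4 -30.9]
 [586.3 237.7]] [[203.8 268.9]
 [342.7 257.9]
 [336.  178.8]
 [200.3 189.7]]
orange ((498.2123718261719, 28.93844985961914), (55.43625259399414, 56.732208251953125), 77.35212707519531)
row168 [88, 89, 88, 87, 81, 63, 45, 32, 33, 31, 36, 40, 41, 48, 47, 53, 62, 69, 71, 72, 71, 70, 62, 54, 50, 61, 81, 100, 109, 110, 109, 111, 112, 109, 110, 109, 109, 111, 109, 110, 111, 109, 109, 109, 109, 108, 109, 109, 111, 109, 105, 95, 70, 60, 65, 70, 71, 71, 70, 72, 71, 69, 66, 76, 74, 76, 76, 65, 49, 33, 31, 30, 27, 32, 30, 33, 34, 34, 34, 38, 60, 77, 85, 85, 85, 85, 86, 85]
col267 [84, 85, 89, 89, 87, 82, 76, 69, 70, 69, 69, 65, 52, 33, 37, 71, 98, 110, 110, 109, 109, 109, 111, 111, 109, 111, 108, 109, 110, 109, 109, 109, 110, 109, 109, 109, 111, 108, 110, 108, 108, 108, 109, 97, 86, 98, 106, 109, 110, 107, 106, 104, 105, 106, 108, 107, 109, 108, 108, 106]
row152 [85, 85, 86, 86, 84, 81, 82, 79, 77, 77, 79, 77, 74, 75, 73, 70, 67, 69, 68, 68, 68, 70, 69, 69, 68, 69, 64, 65, 65, 62, 63, 60, 63, 63, 63, 61, 59, 57, 55, 52, 50, 45, 45, 45, 45, 44, 37, 36, 35, 38, 36, 34, 37, 50, 64, 70, 70, 70, 72, 65, 53, 33, 26, 28, 31, 30, 29, 32, 31, 31, 28, 30, 33, 34, 32, 31, 35, 36, 42, 62, 76, 81, 82, 80, 80, 79, 79, 78]
```

Run:
```python
from h import *
import pickle
d=pickle.load(open("top0.pkl","rb"))
y=np.radians(5.98);X=np.array([np.cos(y),np.sin(y)]);Y=np.array([-X[1],X[0]])
def loc(p,o): return np.c_[(p-o)@X,(p-o)@Y].round(1)
o=np.array([632.2,106.7])
# fit from edges by subpixel: follower L/R edges at rows 162..178, back edge cols 258..276, deck near edge, left/right edges
g=cv2.GaussianBlur(d["color"],(0,0),.7).mean(2)
h=cv2.cvtColor(d["color"],cv2.COLOR_RGB2HSV)[:,:,1].astype(float); 
def cross(line,t):
    i=np.where((line[:-1]-t)*(line[1:]-t)<=0)[0]; return [k+(t-line[k])/(line[k+1]-line[k]+1e-9) for k in i]
L=[];R=[]
for r in range(162,178):
    a=cross(g[r,250:267],85);b=cross(g[r,267:290],85); L.append((250+a[-1],r));R.append((267+b[0],r))
print("L",loc(ray(d,L,.089)*1000,o)[::4].tolist(),"R",loc(ray(d,R,.089)*1000,o)[::4].tolist())
b=[(c,150+cross(g[150:165,c],75)[-1]) for c in range(259,277)]
print("back(+29)",loc(ray(d,b,.089)*1000,o)[::5].tolist())
s=cv2.GaussianBlur(h,(0,0),.7)
sl=[(190+cross(s[r,190:215],65)[-1],r) for r in range(198,262,12)]; sr=[(325+cross(s[r,325:355],65)[0],r) for r in range(192,252,12)]
print("left(+135)",loc(ray(d,sl,.09)*1000,o).tolist());print("right(-135)",loc(ray(d,sr,.09)*1000,o).tolist())
ft=[(c,175+cross(s[175:200,c],65)[-1]) for c in (205,212,220,228,310,316,322,330)]
print("far(-31.5)",loc(ray(d,ft,.09)*1000,o).tolist())
nr=[(c,250+cross(g[250:280,c],80)[0]) for c in range(212,335,20)]
print("near(-190.5)",loc(ray(d,nr,.09)*1000,o).tolist())
```

```text
L [[16.2, 24.6], [7.9, 25.5], [-0.3, 25.1], [-8.6, 25.0]] R [[12.0, -24.6], [3.8, -24.6], [-4.5, -24.4], [-12.7, -24.3]]
back(+29) [[28.2, 14.6], [28.3, 4.5], [27.9, -5.5], [27.9, -15.6]]
left(+135) [[-48.8, 135.4], [-73.2, 135.1], [-97.3, 135.5], [-121.3, 135.2], [-145.1, 135.1], [-168.7, 135.1]]
right(-135) [[-58.8, -135.1], [-83.1, -135.2], [-107.2, -135.1], [-131.1, -135.0], [-154.8, -135.2]]
far(-31.5) [[-31.8, 125.7], [-31.6, 111.7], [-31.8, 95.8], [-31.6, 79.8], [-31.1, -83.4], [-31.8, -95.3], [-31.6, -107.2], [-31.7, -123.1]]
near(-190.5) [[-191.0, 119.2], [-174.2, 79.3], [-190.6, 41.2], [-190.4, 2.3], [-190.7, -36.6], [-190.5, -75.4], [-190.6, -114.3]]
```

```bash
cat > go.py <<'E'
# usage: go.py localx localy tip_z_above_deck(mm): shift in tool axes needed, station coords
import sys,numpy as np
from rig import arm
s=arm.sense();y=np.radians(5.98);S=np.array([[np.cos(y),-np.sin(y)],[np.sin(y),np.cos(y)]]);o=np.array([632.2,106.7])
from scipy.spatial.transform import Rotation as Ro
R=Ro.from_euler("xyz",s["tool_rot"]).as_matrix();p=s["tcp_pos"]*1000
l=S.T@(p[:2]-o)
print("t",round(s["time_s"],2),"local",l.round(1),"tip z",round(p[2]-104,1),"F",s["wrist_force"].round(1),"w",round(s["width"]*1e3,1),"ff",round(s["finger_force"],1),"yaw",np.degrees(s["tool_rot"][2]).round(1),"tilt",np.degrees(np.arccos(-R[2,2])).round(2))
for a in sys.argv[1:]:
    lx,ly,tz=map(float,a.split(","))
    g=np.r_[o+S@[lx,ly],tz+104]
    print(a,"shift",(R.T@(g-p)).round(1))
E
python3 go.py -146.2,70.1,50
```

```text
t 0.1 local [-450.5  502.2] tip z 147.9 F [-0.4 -0.5 -0.6] w 88.3 ff 0.0 yaw 166.7 tilt 0.09
-146.2,70.1,50 shift [-429.8 -307.4   98.2]
```

>>> {"fn": "jog_arm", "kwargs": {
  "rows": [88,-430,-307,90,-19.2,88,-430,-307,90,-19.2,88,-430,-307,90,-19.2,88,-430,-307,90,-19.2,88,-430,-307,90,-19.2]
}}

```text
time_s: 0.52
tcp_pos: [0.2643, 0.4077, 0.2181]
tool_rot: [-3.141, -0.0, -3.037]
wrist_force: [0.4, 1.0, 0.5]
width: 0.0881
finger_force: 0.0
```

```bash
python3 go.py -146.2,70.1,50
```

```text
t 0.52 local [-334.5  337.7] tip z 114.1 F [0.4 1.  0.5] w 88.1 ff 0.0 yaw -174.0 tilt 0.03
-146.2,70.1,50 shift [-188.2 -267.6   64.1]
```

>>> {"fn": "jog_arm", "kwargs": {
  "rows": [88,-188,-268,60,0,88,-188,-268,60,0,88,-188,-268,60,0,88,-188,-268,60,0,88,-188,-268,60,0]
}}

```text
time_s: 0.93
tcp_pos: [0.399, 0.2528, 0.1807]
tool_rot: [3.142, 0.0, -3.038]
wrist_force: [1.4, 0.6, -0.8]
width: 0.0882
finger_force: 0.0
```

```bash
python3 go.py -146.2,70.1,50
```

```text
t 0.93 local [-216.8  169.6] tip z 76.7 F [ 1.4  0.6 -0.8] w 88.2 ff 0.0 yaw -174.1 tilt 0.01
-146.2,70.1,50 shift [-70.7 -99.4  26.7]
```

>>> {"fn": "jog_arm", "kwargs": {
  "rows": [88,-71,-99,27,0,88,-71,-99,27,0,88,-71,-99,27,0,88,-71,-99,27,0,88,-71,-99,27,0]
}}

```text
time_s: 1.35
tcp_pos: [0.4795, 0.1616, 0.1532]
tool_rot: [3.141, -0.002, -3.043]
wrist_force: [-0.7, 1.1, 0.0]
width: 0.0879
finger_force: 0.0
```

```bash
python3 go.py -146.2,70.1,2.5
python3 - <<'E'
from rig import cams
import cv2,pickle
for n in("top","scene"):
    d=cams.read_camera(n); pickle.dump(d,open(n+"1.pkl","wb"))
    im=d["color"][:,:,::-1]; cv2.imwrite("pics/a.png" if n=="top" else "pics/b.png",im)
import numpy as np
a=cv2.resize(cv2.imread("pics/a.png")[140:300,180:360],None,fx=2.2,fy=2.2);b=cv2.resize(cv2.imread("pics/b.png")[180:340,270:450],None,fx=2.2,fy=2.2)
cv2.imwrite("pics/c1.png",np.hstack([a,b]))
E
```

```text
t 1.35 local [-146.2   70.6] tip z 49.2 F [-0.7  1.1  0. ] w 87.9 ff 0.0 yaw -174.3 tilt 0.12
-146.2,70.1,2.5 shift [-0.1 -0.5 46.7]
```

View pics/c1.png

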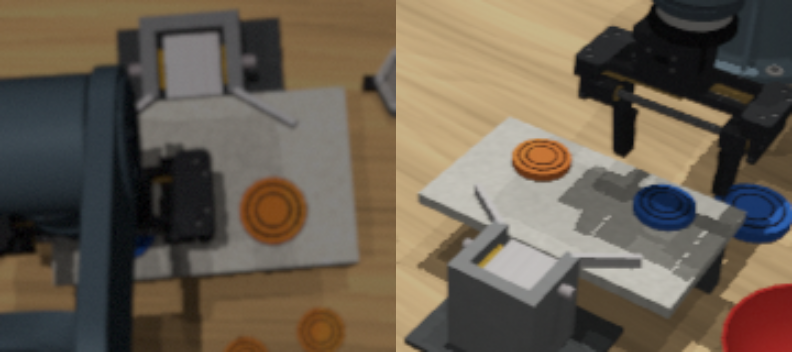

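The picture shows the fingers straddling the blue cap (scene crop, cap at (665,205), fingers at (622,150) and (735,190)); the deck around it is clear. I'll descend and grip.

>>> {"fn": "jog_arm", "kwargs": {
  "rows": [88,0,0,35,0,88,0,0,46,0,88,0,0,46,0,56,0,0,46,0,56,0,0,46,0]
}}

```text
time_s: 1.87
tcp_pos: [0.479, 0.1641, 0.109]
tool_rot: [3.142, 0.0, -3.037]
wrist_force: [-0.3, 0.7, 0.1]
width: 0.0768
finger_force: 0.0
```

>>> {"fn": "jog_arm", "kwargs": {
  "rows": [56,0,0,0,0,56,0,0,0,0,56,0,0,0,0,56,0,0,0,0,56,0,0,0,0]
}}

```text
time_s: 2.28
tcp_pos: [0.4795, 0.1636, 0.109]
tool_rot: [3.141, 0.001, -3.038]
wrist_force: [-1.4, 0.1, 6.4]
width: 0.0582
finger_force: 30.0
```

```bash
python3 go.py -66,0,8 -66,0,3.5
```

```text
t 2.28 local [-145.9   72.5] tip z 5.0 F [-1.4  0.1  6.4] w 58.2 ff 30.0 yaw -174.1 tilt 0.06
-66,0,8 shift [-80.  -72.4  -2.9]
-66,0,3.5 shift [-80.  -72.4   1.6]
```

>>> {"fn": "jog_arm", "kwargs": {
  "rows": [56,0,0,-6,0,56,-40,-36,-6,0,56,-70,-64,-6,0,56,-80,-72,-6,0,56,-80,-72,-6,0]
}}

```text
time_s: 2.7
tcp_pos: [0.5703, 0.0968, 0.1152]
tool_rot: [-3.14, 0.004, -3.042]
wrist_force: [-0.8, -0.8, -0.9]
width: 0.0586
finger_force: 30.0
```

```bash
python3 go.py -66,0,5
```

```text
t 2.7 local [-62.6  -3.4] tip z 11.2 F [-0.8 -0.8 -0.9] w 58.6 ff 30.0 yaw -174.3 tilt 0.25
-66,0,5 shift [3.4 3.4 6.2]
```

>>> {"fn": "jog_arm", "kwargs": {
  "rows": [56,0,0,0,0,56,0,0,0,0,56,0,0,0,0]
}}

```text
time_s: 2.95
tcp_pos: [0.5647, 0.1008, 0.1138]
tool_rot: [3.141, -0.002, -3.037]
wrist_force: [0.2, -0.2, -0.3]
width: 0.0586
finger_force: 30.0
```

```bash
python3 go.py -66,0,5
```

```text
t 2.95 local [-67.7   1.2] tip z 9.8 F [ 0.2 -0.2 -0.3] w 58.6 ff 30.0 yaw -174.0 tilt 0.09
-66,0,5 shift [-1.7 -1.2  4.7]
```

>>> {"fn": "jog_arm", "kwargs": {
  "rows": [56,0,0,5,0,56,0,0,5,0,66,0,0,5,0,66,0,0,5,0,66,0,0,5,0]
}}

```text
time_s: 3.37
tcp_pos: [0.5657, 0.1003, 0.109]
tool_rot: [-3.142, -0.0, -3.038]
wrist_force: [0.6, 1.5, -0.6]
width: 0.0661
finger_force: 0.0
```

>>> {"fn": "jog_arm", "kwargs": {
  "rows": [66,0,0,-25,0,40,40,0,-25,0,20,52,0,-25,0,20,52,0,-25,0,20,52,0,-25,0]
}}

```text
time_s: 3.78
tcp_pos: [0.5144, 0.0947, 0.1344]
tool_rot: [-3.141, 0.001, -3.038]
wrist_force: [0.1, 1.2, 0.4]
width: 0.0411
finger_force: 0.0
```

>>> {"fn": "jog_arm", "kwargs": {
  "rows": [20,0,0,0,0,20,0,0,0,0,20,0,0,0,0]
}}

```text
time_s: 4.03
tcp_pos: [0.5152, 0.0947, 0.1341]
tool_rot: [-3.142, 0.0, -3.038]
wrist_force: [0.6, -1.0, -0.4]
width: 0.0217
finger_force: 0.0
```

```bash
python3 go.py -120,0,3
python3 - <<'E'
from rig import cams
import cv2,numpy as np,pickle
from h import *
im=[]
for n in("top","scene"):
    d=cams.read_camera(n); im.append(d["color"][:,:,::-1])
    y=np.radians(5.98);X=np.array([np.cos(y),np.sin(y)]);Y=np.array([-X[1],X[0]])
    for c in blobs(d,"blue"):
        w=ray(d,c[:,0],.1)*1000-[632.2,106.7]; e=cv2.fitEllipse(np.c_[w@X,w@Y].astype(np.float32)); 
        if abs(e[0][0])<200 and abs(e[0][1])<130: print(n,np.round(e[0],1),np.round(e[1],1))
a=cv2.resize(im[0][140:300,180:360],None,fx=2.2,fy=2.2);b=cv2.resize(im[1][180:340,270:450],None,fx=2.2,fy=2.2)
cv2.imwrite("pics/c2.png",np.hstack([a,b]))
E
```

```text
t 4.03 local [-117.6    0.2] tip z 30.1 F [ 0.6 -1.  -0.4] w 21.7 ff 0.0 yaw -174.1 tilt 0.03
-120,0,3 shift [ 2.4 -0.2 27.1]
scene [-62.9   5.4] [55.9 63.8]
```

View pics/c2.png

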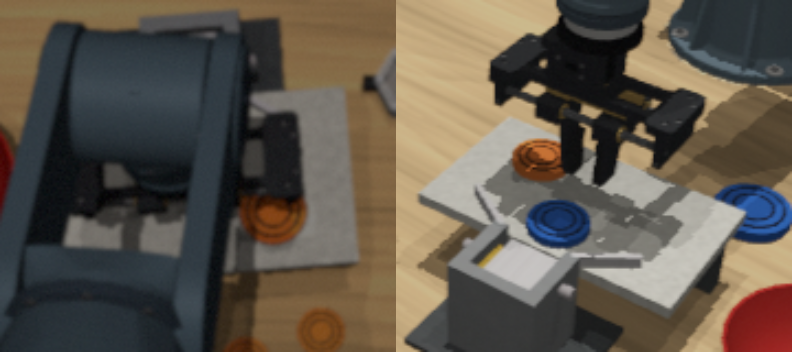

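Image: blue cap in front of the mouth at scene crop (558,223), between the fences, with the fingers behind it. Now the two-finger push.

>>> {"fn": "jog_arm", "kwargs": {
  "rows": [20,0,0,27,0,20,0,0,27,0,20,-20,0,27,0,20,-35,0,27,0,20,-50,0,27,0]
}}

```text
time_s: 4.55
tcp_pos: [0.5644, 0.0999, 0.107]
tool_rot: [3.141, -0.001, -3.038]
wrist_force: [-0.7, 0.2, -0.5]
width: 0.0199
finger_force: 0.2
```

>>> {"fn": "jog_arm", "kwargs": {
  "rows": [20,-8,0,0,0,20,-16,0,0,0,20,-22,0,0,0,20,-27,0,0,0,20,-27,0,0,0]
}}

```text
time_s: 4.97
tcp_pos: [0.5915, 0.1026, 0.1072]
tool_rot: [-3.142, 0.0, -3.038]
wrist_force: [-0.3, 0.9, 0.2]
width: 0.0198
finger_force: 0.0
```

```bash
python3 go.py -37,0,3
cat > look.py <<'E'
import sys
from rig import cams
from h import *
d=cams.read_camera("scene"); im=d["color"][:,:,::-1]
y=np.radians(5.98);X=np.array([np.cos(y),np.sin(y)]);Y=np.array([-X[1],X[0]])
z=float(sys.argv[2])
for col in ("blue","orange"):
  for c in blobs(d,col,30):
    w=ray(d,c[:,0],z)*1000-[4.4,4.6]-[632.2,106.7]; e=cv2.fitEllipse(np.c_[w@X,w@Y].astype(np.float32))
    if abs(e[0][0])<200 and abs(e[0][1])<130: print(col,np.round(e[0],1),np.round(e[1],1))
cv2.imwrite("pics/"+sys.argv[1],cv2.resize(im[220:370,270:440],None,fx=4,fy=4,interpolation=cv2.INTER_CUBIC))
E
python3 look.py c3.png .1
```

```text
t 4.97 local [-40.9   0.2] tip z 3.2 F [-0.3  0.9  0.2] w 19.8 ff 0.0 yaw -174.1 tilt 0.01
-37,0,3 shift [-3.9 -0.2  0.2]
blue [-5.8 -0.4] [55.3 60. ]
```

View pics/c3.png

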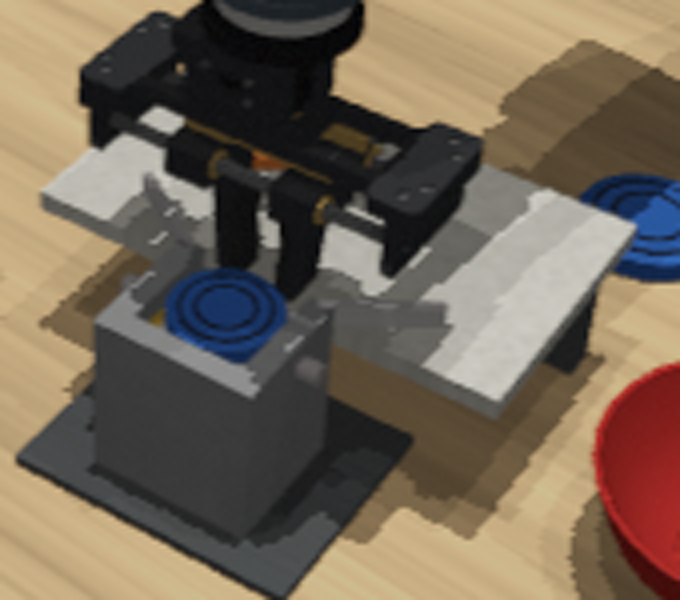

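The cap is in the mouth (230,310), a few mm short of the +x wall, and centred between the side walls. I'll push on gently.

>>> {"fn": "jog_arm", "kwargs": {
  "rows": [20,-2,0,0,0,20,-3,0,0,0,20,-4,0,0,0,20,-4,0,0,0,20,-4,0,0,0]
}}

```text
time_s: 5.43
tcp_pos: [0.5948, 0.103, 0.1072]
tool_rot: [-3.142, 0.0, -3.038]
wrist_force: [-0.4, 0.6, 0.3]
width: 0.02
finger_force: 0.0
```

>>> {"fn": "jog_arm", "kwargs": {
  "rows": [20,-0.5,0,0,0,20,-1,0,0,0,20,-1,0,0,0]
}}

```text
time_s: 5.68
tcp_pos: [0.5954, 0.1031, 0.107]
tool_rot: [3.142, -0.001, -3.038]
wrist_force: [-3.3, -0.6, 1.9]
width: 0.0197
finger_force: 1.3
```

```bash
python3 go.py; python3 look.py c4.png .099
```

```text
t 5.68 local [-37.    0.3] tip z 3.0 F [-3.3 -0.6  1.9] w 19.7 ff 1.3 yaw -174.1 tilt 0.08
blue [-4.1 -0.7] [53.5 58.4]
```

>>> {"fn": "jog_arm", "kwargs": {
  "rows": [20,2,0,0,0,20,2,0,-25,0,0,2,0,-25,0,0,-37,0,-25,0,0,-37,0,-25,0]
}}

```text
time_s: 6.15
tcp_pos: [0.6362, 0.1068, 0.1308]
tool_rot: [-3.142, 0.003, -3.039]
wrist_force: [-0.7, -0.6, 0.5]
width: 0.0023
finger_force: 0.0
```

>>> {"fn": "jog_arm", "kwargs": {
  "rows": [0,0,0,0,0,0,0,0,0,0,0,0,0,0,0,0,0,0,0,0]
}}

```text
time_s: 6.48
tcp_pos: [0.6324, 0.107, 0.1324]
tool_rot: [-3.142, 0.0, -3.038]
wrist_force: [-0.7, 0.0, -0.5]
width: 0.0007
finger_force: 0.0
```

```bash
python3 go.py 0,0,10; python3 look.py c4.png .099
```

```text
t 6.48 local [0.2 0.3] tip z 28.4 F [-0.7  0.  -0.5] w 0.7 ff 0.0 yaw -174.1 tilt 0.03
0,0,10 shift [ 0.2 -0.3 18.4]
blue [-1.5  0.6] [51.3 57.1]
```

View pics/c4.png

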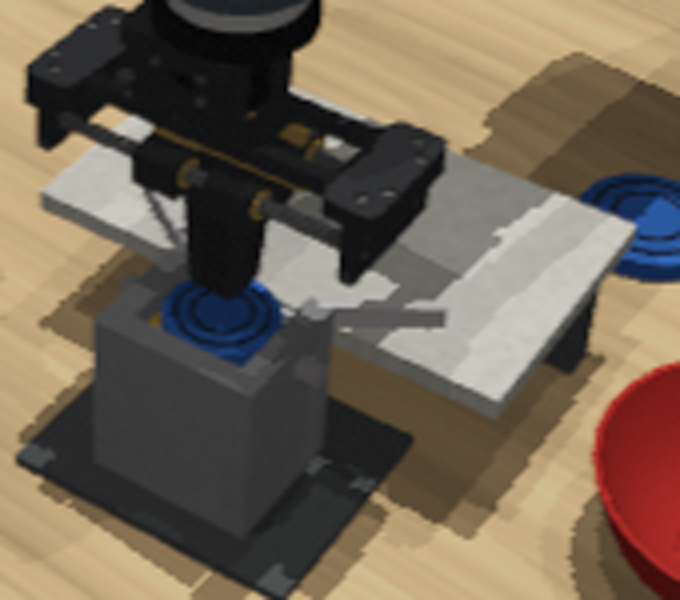

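The blue cap sits in the mouth at (222,315) with the closed fingers over its middle. Pressing now.

>>> {"fn": "jog_arm", "kwargs": {
  "rows": [0,0,0,14,0,0,0,0,20,0,0,0,0,24,0,0,0,0,28,0,0,0,0,28,0]
}}

```text
time_s: 6.95
tcp_pos: [0.6323, 0.1068, 0.103]
tool_rot: [-3.142, -0.001, -3.038]
wrist_force: [-0.8, -1.2, 0.1]
width: 0.0006
finger_force: 0.2
```

>>> {"fn": "jog_arm", "kwargs": {
  "rows": [0,0,0,3,0,0,0,0,6,0,0,0,0,9,0,0,0,0,9,0,0,0,0,9,0]
}}

```text
time_s: 7.37
tcp_pos: [0.6324, 0.1069, 0.0947]
tool_rot: [-3.142, -0.001, -3.038]
wrist_force: [-0.3, -0.9, 1.9]
width: 0.0002
finger_force: 0.9
```

```bash
python3 go.py 0,0,-13.5
```

```text
t 7.37 local [0.2 0.2] tip z -9.3 F [-0.3 -0.9  1.9] w 0.2 ff 0.9 yaw -174.1 tilt 0.04
0,0,-13.5 shift [ 0.2 -0.2  4.2]
```

```bash
python3 -c "
from rig import arm;print(arm.tip_reach)"; python3 look.py c5.png .09
```

```text
0.014
```

View pics/c5.png

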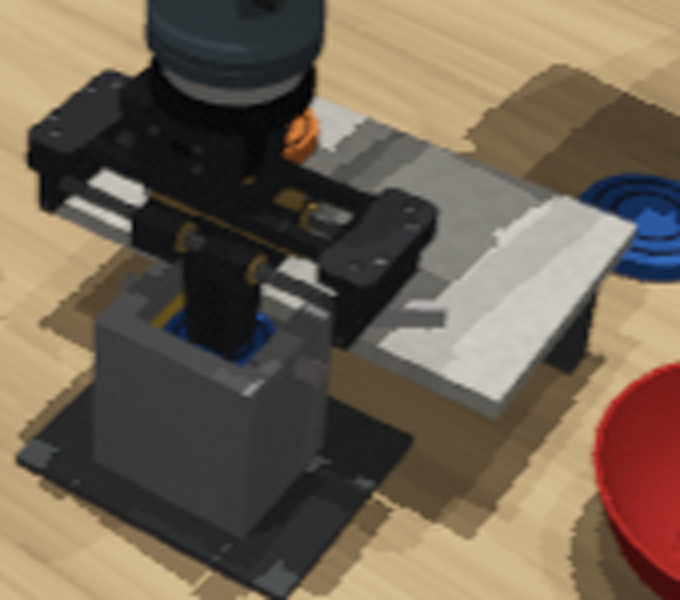

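The cap is being pressed down into the well (225,340), level. I'll go on in small steps.

>>> {"fn": "jog_arm", "kwargs": {
  "rows": [0,0,0,1.5,0,0,0,0,3,0,0,0,0,4,0,0,0,0,4,0,0,0,0,4,0]
}}

```text
time_s: 7.83
tcp_pos: [0.6325, 0.1069, 0.091]
tool_rot: [-3.142, -0.001, -3.038]
wrist_force: [-3.0, -1.3, 3.6]
width: 0.0004
finger_force: 2.1
```

>>> {"fn": "jog_arm", "kwargs": {
  "rows": [0,0,0,0.8,0,0,0,0,1.5,0,0,0,0,1.5,0,0,0,0,1.5,0,0,0,0,1.5,0]
}}

```text
time_s: 8.25
tcp_pos: [0.6325, 0.1069, 0.0895]
tool_rot: [-3.142, -0.001, -3.038]
wrist_force: [-3.7, -1.7, 4.6]
width: 0.0002
finger_force: 2.2
```

```bash
python3 go.py 0,0,20
```

```text
t 8.25 local [0.3 0.2] tip z -14.5 F [-3.7 -1.7  4.6] w 0.2 ff 2.2 yaw -174.1 tilt 0.03
0,0,20 shift [  0.3  -0.2 -34.5]
```

>>> {"fn": "jog_arm", "kwargs": {
  "rows": [0,0,0,-2,0,0,0,0,-4,0,0,0,0,-6,0,0,0,0,-7,0,0,0,0,-7,0]
}}

```text
time_s: 8.67
tcp_pos: [0.6332, 0.1072, 0.0969]
tool_rot: [3.141, 0.001, -3.038]
wrist_force: [0.6, 0.1, 1.2]
width: 0.0004
finger_force: 0.0
```

>>> {"fn": "jog_arm", "kwargs": {
  "rows": [0,0,0,-25,0,0,15,0,-40,0,20,50,0,-50,0,40,80,0,-50,0,60,80,0,-50,0]
}}

```text
time_s: 9.08
tcp_pos: [0.5478, 0.0991, 0.1455]
tool_rot: [3.141, -0.005, -3.038]
wrist_force: [-0.9, 0.9, -1.3]
width: 0.0184
finger_force: 0.0
```

```bash
python3 go.py -141.4,-63.4,50; python3 look.py c6.png .08
```

```text
t 9.08 local [-84.7   1.3] tip z 41.5 F [-0.9  0.9 -1.3] w 18.4 ff 0.0 yaw -174.0 tilt 0.3
-141.4,-63.4,50 shift [ 56.7 -64.7  -8.3]
blue [-13.2  -4.8] [36.7 48. ]
```

View pics/c6.png

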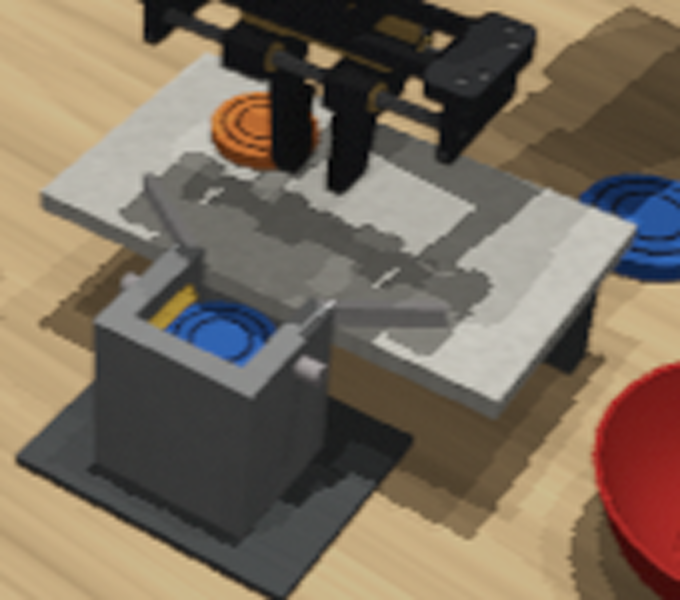

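The blue cap lies deep in the well at (225,335), and the yellow catch at (175,308) is shut over it; only the far side is visible. I'll move over the orange cap and check both catches numerically from the top.

>>> {"fn": "jog_arm", "kwargs": {
  "rows": [88,28,-32,-8,0,88,50,-58,-8,0,88,57,-65,-8,0,88,57,-65,-8,0,88,57,-65,-8,0]
}}

```text
time_s: 9.55
tcp_pos: [0.5044, 0.028, 0.155]
tool_rot: [3.141, 0.002, -3.04]
wrist_force: [0.1, 0.3, -0.3]
width: 0.056
finger_force: 0.0
```

>>> {"fn": "jog_arm", "kwargs": {
  "rows": [88,0,0,0,0,88,0,0,0,0,88,0,0,0,0]
}}

```text
time_s: 9.8
tcp_pos: [0.5038, 0.029, 0.1545]
tool_rot: [3.141, 0.0, -3.037]
wrist_force: [0.5, -0.7, -0.3]
width: 0.076
finger_force: 0.0
```

```bash
python3 go.py -141.4,-63.4,4
cat > chk.py <<'E'
import sys
from rig import cams
from h import *
y=np.radians(5.98);X=np.array([np.cos(y),np.sin(y)]);Y=np.array([-X[1],X[0]])
def L(d,px,z): w=ray(d,px,z)*1000-[632.2,106.7]; return np.c_[w@X,w@Y]
col=sys.argv[1]
for n in("top","scene"):
    d=cams.read_camera(n); h=cv2.cvtColor(d["color"],cv2.COLOR_RGB2HSV)
    for nm,m,z in(("yellow",cv2.inRange(h,(21,150,50),(32,255,255)),.082),(col,cv2.inRange(h,*(((105,150,40),(125,255,255)) if col=="blue" else ((5,150,60),(19,255,255)))),.08)):
        ys,xs=np.nonzero(m); 
        p=L(d,np.c_[xs,ys],z) - (np.array([4.9,4.1]) if n=="scene" else 0)
        p=p[(abs(p)<33).all(1)]
        for s in(1,-1):
            q=p[p[:,1]*s>0]
            if len(q): print(n,nm,"side",s,len(q),"x",np.percentile(q[:,0],[3,97]).round(1),"y",np.percentile(q[:,1],[3,97]).round(1))
E
python3 chk.py blue
```

```text
t 9.8 local [-135.8  -63.9] tip z 50.5 F [ 0.5 -0.7 -0.3] w 76.0 ff 0.0 yaw -174.0 tilt 0.01
-141.4,-63.4,4 shift [ 5.6  0.5 46.5]
scene yellow side -1 20 x [-25.6   3. ] y [-32.6 -29.2]
scene blue side 1 100 x [-31.2   2.2] y [ 0.3 14.7]
scene blue side -1 158 x [-30.4   2.7] y [-27.   -1.3]
```

>>> {"fn": "jog_arm", "kwargs": {
  "rows": [88,5,40,-10,0,88,5,80,-10,0,88,5,120,-10,0,88,5,145,-10,0,88,5,145,-10,0]
}}

```text
time_s: 10.32
tcp_pos: [0.4823, 0.1762, 0.1647]
tool_rot: [3.14, 0.0, -3.034]
wrist_force: [-0.8, 0.0, -0.6]
width: 0.0879
finger_force: 0.0
```

```bash
python3 chk.py blue; python3 go.py -141.4,-63.4,30
```

```text
top yellow side 1 6 x [-7.8 18. ] y [29.5 30.6]
top blue side 1 295 x [-24.3  27.3] y [ 0.6 22.9]
top blue side -1 279 x [-23.6  26.7] y [-21.9  -0.6]
scene yellow side -1 20 x [-25.6   3. ] y [-32.6 -29.2]
scene blue side 1 100 x [-31.2   2.2] y [ 0.3 14.7]
scene blue side -1 157 x [-30.4   2.7] y [-27.   -1.3]
t 10.42 local [-141.5   81.4] tip z 60.6 F [-0.9 -0.7  0.6] w 88.0 ff 0.0 yaw -173.9 tilt 0.02
-141.4,-63.4,30 shift [   0.2 -144.8   30.6]
```

Top view: blue is visible over y −22…+23 only, the same on both sides, so both catches are shut over it. Now the orange cap.

>>> {"fn": "jog_arm", "kwargs": {
  "rows": [88,0,-40,10,0,88,0,-80,20,0,88,0,-120,30,0,88,0,-145,30,0,88,0,-145,30,0]
}}

```text
time_s: 10.83
tcp_pos: [0.4985, 0.0223, 0.1342]
tool_rot: [-3.14, -0.001, -3.044]
wrist_force: [0.3, -0.8, 0.6]
width: 0.0884
finger_force: 0.0
```

>>> {"fn": "jog_arm", "kwargs": {
  "rows": [88,0,0,0,0,88,0,0,0,0,88,0,0,0,0]
}}

```text
time_s: 11.08
tcp_pos: [0.4981, 0.0281, 0.1348]
tool_rot: [3.141, 0.0, -3.038]
wrist_force: [0.9, 0.2, -0.3]
width: 0.088
finger_force: 0.0
```

```bash
python3 go.py -141.4,-63.4,4.5
```

```text
t 11.08 local [-141.6  -64.2] tip z 30.8 F [ 0.9  0.2 -0.3] w 88.0 ff 0.0 yaw -174.1 tilt 0.01
-141.4,-63.4,4.5 shift [-0.2  0.8 26.3]
```

>>> {"fn": "jog_arm", "kwargs": {
  "rows": [88,0,1,20,0,88,0,1,26,0,70,0,1,26,0,56,0,1,26,0,56,0,1,26,0]
}}

```text
time_s: 11.5
tcp_pos: [0.4983, 0.0291, 0.1092]
tool_rot: [-3.141, 0.0, -3.037]
wrist_force: [-0.2, -0.2, -0.3]
width: 0.0701
finger_force: 0.0
```

>>> {"fn": "jog_arm", "kwargs": {
  "rows": [56,0,0,0,0,56,0,0,0,0,56,0,0,0,0,56,0,0,0,0,56,0,0,0,0]
}}

```text
time_s: 11.92
tcp_pos: [0.4986, 0.0287, 0.1093]
tool_rot: [3.142, 0.001, -3.038]
wrist_force: [-0.6, 1.0, 4.9]
width: 0.0584
finger_force: 30.0
```

```bash
python3 go.py -67,0,4.5
```

```text
t 11.92 local [-141.   -63.6] tip z 5.3 F [-0.6  1.   4.9] w 58.4 ff 30.0 yaw -174.1 tilt 0.07
-67,0,4.5 shift [-74.   63.7   0.9]
```

>>> {"fn": "jog_arm", "kwargs": {
  "rows": [56,0,0,-6,0,56,-35,30,-6,0,56,-60,50,-6,0,56,-74,64,-6,0,56,-74,64,-6,0]
}}

```text
time_s: 12.33
tcp_pos: [0.5673, 0.1022, 0.1152]
tool_rot: [3.141, 0.002, -3.036]
wrist_force: [-0.3, -0.9, 0.7]
width: 0.0585
finger_force: 30.0
```

>>> {"fn": "jog_arm", "kwargs": {
  "rows": [56,0,0,0,0,56,0,0,0,0,56,0,0,0,0,56,0,0,0,0]
}}

```text
time_s: 12.67
tcp_pos: [0.5644, 0.0991, 0.1145]
tool_rot: [-3.142, -0.001, -3.039]
wrist_force: [-0.5, 0.8, 0.5]
width: 0.0589
finger_force: 30.0
```

```bash
python3 go.py -67,0,5.3
```

```text
t 12.67 local [-68.2  -0.5] tip z 10.5 F [-0.5  0.8  0.5] w 58.9 ff 30.0 yaw -174.1 tilt 0.04
-67,0,5.3 shift [-1.2  0.5  5.2]
```

>>> {"fn": "jog_arm", "kwargs": {
  "rows": [56,0,0.5,5,0,56,0,0.5,5,0,66,0,0.5,5,0,66,0,0.5,5,0,66,0,0.5,5,0]
}}

```text
time_s: 13.08
tcp_pos: [0.5649, 0.1004, 0.1095]
tool_rot: [3.142, -0.0, -3.038]
wrist_force: [0.2, 1.1, -0.5]
width: 0.0662
finger_force: 0.0
```

>>> {"fn": "jog_arm", "kwargs": {
  "rows": [66,0,0,-25,0,40,40,0,-25,0,20,52,0,-25,0,20,52,0,-25,0,20,52,0,-25,0]
}}

```text
time_s: 13.5
tcp_pos: [0.5134, 0.0951, 0.135]
tool_rot: [-3.141, 0.001, -3.038]
wrist_force: [-0.2, 0.5, 0.1]
width: 0.0416
finger_force: 0.0
```

>>> {"fn": "jog_arm", "kwargs": {
  "rows": [20,0,0,0,0,20,0,0,0,0,20,0,0,0,0]
}}

```text
time_s: 13.75
tcp_pos: [0.5142, 0.095, 0.1346]
tool_rot: [-3.142, 0.0, -3.038]
wrist_force: [-0.3, 0.5, 0.6]
width: 0.0218
finger_force: 0.0
```

```bash
sed -i 's/(8,190,110)/(5,170,60)/' h.py; python3 go.py -118,0,3; python3 look.py d1.png .1
```

```text
t 13.75 local [-118.6    0.7] tip z 30.6 F [-0.3  0.5  0.6] w 21.8 ff 0.0 yaw -174.1 tilt 0.02
-118,0,3 shift [-0.6 -0.7 27.6]
blue [4.9 6.3] [36.8 46.9]
orange [-68.2   0.8] [56.1 64. ]
```

>>> {"fn": "jog_arm", "kwargs": {
  "rows": [20,0,-0.7,29,0,20,0,-0.7,29,0,20,-20,-0.7,29,0,20,-35,-0.7,29,0,20,-50,-0.7,29,0]
}}

```text
time_s: 14.22
tcp_pos: [0.5637, 0.0996, 0.1053]
tool_rot: [3.141, -0.001, -3.038]
wrist_force: [-0.3, 1.2, -0.2]
width: 0.02
finger_force: 0.1
```

>>> {"fn": "jog_arm", "kwargs": {
  "rows": [20,-8,0,0,0,20,-16,0,0,0,20,-22,0,0,0,20,-27,0,0,0,20,-27,0,0,0]
}}

```text
time_s: 14.63
tcp_pos: [0.5905, 0.1023, 0.1056]
tool_rot: [-3.142, 0.0, -3.038]
wrist_force: [-0.6, 0.3, -0.5]
width: 0.0201
finger_force: 0.0
```

>>> {"fn": "jog_arm", "kwargs": {
  "rows": [20,-2,0,0,0,20,-3,0,0,0,20,-4,0,0,0,20,-4,0,0,0]
}}

```text
time_s: 14.97
tcp_pos: [0.5939, 0.1027, 0.1057]
tool_rot: [-3.142, 0.0, -3.038]
wrist_force: [-0.6, 0.9, 0.7]
width: 0.0197
finger_force: 0.1
```

```bash
python3 go.py -37,0,1.5; python3 look.py d2.png .096
```

```text
t 14.97 local [-38.5   0.1] tip z 1.7 F [-0.6  0.9  0.7] w 19.7 ff 0.1 yaw -174.1 tilt 0.0
-37,0,1.5 shift [-1.5 -0.1  0.2]
orange [-8.1 -2.8] [55.7 58.7]
```

>>> {"fn": "jog_arm", "kwargs": {
  "rows": [20,-1,0,0,0,20,-1.5,0,0,0,20,-2,0,0,0,20,-2,0,0,0]
}}

```text
time_s: 15.35
tcp_pos: [0.5952, 0.1029, 0.1053]
tool_rot: [3.141, -0.002, -3.038]
wrist_force: [-1.8, -0.7, 0.4]
width: 0.0199
finger_force: 1.3
```

```bash
python3 go.py -37,0,1.5; python3 look.py d3.png .096
```

```text
t 15.35 local [-37.2   0.1] tip z 1.3 F [-1.8 -0.7  0.4] w 19.9 ff 1.3 yaw -174.1 tilt 0.1
-37,0,1.5 shift [-0.2 -0.1 -0.2]
orange [-7.4 -2.8] [55.5 58.4]
```

>>> {"fn": "jog_arm", "kwargs": {
  "rows": [20,2,0,0,0,20,2,0,-25,0,0,2,0,-25,0,0,-37,0,-25,0,0,-37,0,-25,0]
}}

```text
time_s: 15.82
tcp_pos: [0.6364, 0.1066, 0.1295]
tool_rot: [-3.141, 0.003, -3.039]
wrist_force: [0.3, -0.3, -0.5]
width: 0.002
finger_force: 0.0
```

>>> {"fn": "jog_arm", "kwargs": {
  "rows": [0,0,0,0,0,0,0,0,0,0,0,0,0,0,0,0,0,0,0,0]
}}

```text
time_s: 16.15
tcp_pos: [0.6324, 0.1068, 0.131]
tool_rot: [-3.142, 0.001, -3.038]
wrist_force: [0.1, -0.6, 0.2]
width: 0.0002
finger_force: 0.0
```

```bash
python3 go.py 0,0,3; python3 look.py d4.png .094
```

```text
t 16.15 local [0.2 0. ] tip z 27.0 F [ 0.1 -0.6  0.2] w 0.2 ff 0.0 yaw -174.1 tilt 0.03
0,0,3 shift [ 0.3 -0.  24. ]
orange [-5.9 -1.7] [50.5 58. ]
```

>>> {"fn": "jog_arm", "kwargs": {
  "rows": [0,0,0,18,0,0,0,0,23,0,0,0,0,27,0,0,0,0,31,0,0,0,0,31,0]
}}

```text
time_s: 16.62
tcp_pos: [0.6333, 0.1064, 0.1003]
tool_rot: [-3.141, 0.002, -3.038]
wrist_force: [2.2, -0.5, 2.3]
width: 0.0001
finger_force: 1.0
```

>>> {"fn": "jog_arm", "kwargs": {
  "rows": [0,0,0,2,0,0,0,0,4,0,0,0,0,5,0,0,0,0,5,0,0,0,0,5,0]
}}

```text
time_s: 17.03
tcp_pos: [0.6334, 0.1065, 0.0959]
tool_rot: [-3.141, 0.002, -3.038]
wrist_force: [-0.2, -1.5, 4.4]
width: 0.0002
finger_force: 2.7
```

```bash
python3 go.py 0,0,-14
```

```text
t 17.03 local [ 1.1 -0.3] tip z -8.1 F [-0.2 -1.5  4.4] w 0.2 ff 2.7 yaw -174.1 tilt 0.11
0,0,-14 shift [1.1 0.3 5.9]
```

>>> {"fn": "jog_arm", "kwargs": {
  "rows": [0,0,0,1.5,0,0,0,0,3,0,0,0,0,4,0,0,0,0,4,0,0,0,0,4,0]
}}

```text
time_s: 17.45
tcp_pos: [0.6334, 0.1065, 0.0918]
tool_rot: [-3.141, 0.002, -3.038]
wrist_force: [-0.3, -1.0, 5.2]
width: 0.0003
finger_force: 2.8
```

>>> {"fn": "jog_arm", "kwargs": {
  "rows": [0,0,0,0.8,0,0,0,0,1.6,0,0,0,0,2,0,0,0,0,2,0,0,0,0,2,0]
}}

```text
time_s: 17.87
tcp_pos: [0.6334, 0.1065, 0.0899]
tool_rot: [-3.141, 0.002, -3.038]
wrist_force: [0.1, -1.7, 5.6]
width: 0.0003
finger_force: 2.9
```

```bash
python3 go.py 0,0,-14
```

```text
t 17.87 local [ 1.2 -0.3] tip z -14.1 F [ 0.1 -1.7  5.6] w 0.3 ff 2.9 yaw -174.1 tilt 0.11
0,0,-14 shift [ 1.2  0.3 -0.1]
```

>>> {"fn": "jog_arm", "kwargs": {
  "rows": [0,0,0,0.5,0,0,0,0,0.5,0,0,0,0,0.5,0]
}}

```text
time_s: 18.12
tcp_pos: [0.6333, 0.1065, 0.0893]
tool_rot: [-3.141, 0.002, -3.038]
wrist_force: [0.0, -1.5, 5.7]
width: 0.0003
finger_force: 2.9
```

>>> {"fn": "jog_arm", "kwargs": {
  "rows": [0,0,0,-2,0,0,0,0,-4,0,0,0,0,-6,0,0,0,0,-7,0,0,0,0,-7,0]
}}

```text
time_s: 18.53
tcp_pos: [0.6323, 0.1069, 0.095]
tool_rot: [3.141, -0.001, -3.038]
wrist_force: [0.1, -1.4, 0.6]
width: 0.0004
finger_force: 0.0
```

>>> {"fn": "jog_arm", "kwargs": {
  "rows": [0,0,0,-25,0,0,10,10,-50,0,0,45,25,-60,0,0,80,45,-60,0,0,120,65,-60,0]
}}

```text
time_s: 18.95
tcp_pos: [0.5085, 0.1583, 0.1555]
tool_rot: [3.141, 0.001, -3.039]
wrist_force: [-0.2, 1.4, 0.3]
width: -0.0001
finger_force: 0.0
```

>>> {"fn": "jog_arm", "kwargs": {
  "rows": [0,25,20,0,0,0,25,20,0,0,0,25,20,0,0,0,25,20,0,0]
}}

```text
time_s: 19.28
tcp_pos: [0.4832, 0.1753, 0.1553]
tool_rot: [-3.141, 0.001, -3.038]
wrist_force: [0.7, -0.2, -0.0]
width: 0.0006
finger_force: 0.0
```

```bash
python3 go.py; python3 chk.py orange
python3 - <<'E'
from rig import cams
import cv2,numpy as np
a=cv2.resize(cams.read_camera("top")["color"][140:200,225:315,::-1],None,fx=4.4,fy=4.4,interpolation=cv2.INTER_CUBIC)
b=cv2.resize(cams.read_camera("scene")["color"][270:360,275:365,::-1],None,fx=4.4,fy=4.4,interpolation=cv2.INTER_CUBIC)
a=np.vstack([a,np.zeros((b.shape[0]-a.shape[0],a.shape[1],3),np.uint8)]); cv2.imwrite("pics/e.png",np.hstack([a,b]))
E
```

```text
t 19.28 local [-141.1   83.7] tip z 51.3 F [ 0.7 -0.2 -0. ] w 0.6 ff 0.0 yaw -174.0 tilt 0.05
top yellow side 1 15 x [-10.8  17.7] y [28.3 30.2]
top orange side 1 342 x [-24.4  26.1] y [ 0.7 27.1]
top orange side -1 337 x [-25.1  26.4] y [-27.1  -0.7]
scene yellow side -1 25 x [-25.2   3.6] y [-32.6 -29.1]
scene orange side 1 101 x [-31.2   2.3] y [ 0.3 14.7]
scene orange side -1 172 x [-30.7   3.1] y [-28.6  -1.3]
```

View pics/e.png

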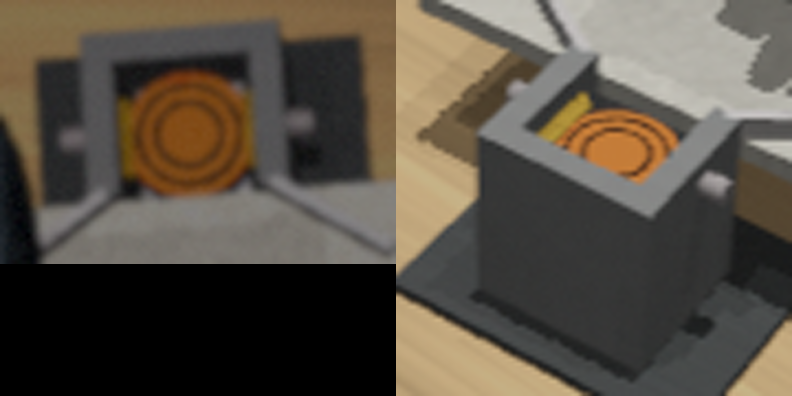

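The picture shows the orange cap level at (190,135), with yellow catches on both sides (125,135) and (250,125). Its depth in the scene view matches the caught blue cap, and the arm is clear, so I'm handing in.

```bash
python3 -c "
from rig import arm;print(arm.sign_off())"
```

```text
the job is handed in; nothing more can be done
None
```

I loaded and handed in both caps, blue first and orange on top; the camera views show each held level by both shut catches. It took about 19 s of the 69 s allowed, with a pressing force of about 6 N at each reading; the sign-off returned no verdict.

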